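Tip a button cell into the tray's pick-up corner and fit it in the logger

TASK

Fit the new button cell in the temperature logger. The cell lies loose under the fixed clear cover of its dispensing tray, so raise the tray by its handle until the cell has slid down into the open pick-up corner, and lower the tray flat onto the table again with the cell still in that corner. Then take the cell there, lay it flat in the logger's open drawer and push the drawer fully shut, leaving the timer, the test-kit carton and the marker pen where they are.

Things in the scene. Friction and masses are not known exactly. Their poses are not given: they have to be found in the camera images.
- tray_handle (a point): Grip point of the handle of the loose green dispensing tray (0.18-0.29 kg), axes the tray's: +x level from pick-up corner to handle, z up. Handle: upright plate along x, 9 thick (y), 43 long (point +-21), z 8 to 32 above the table; point 24 above the table, 19 outside the dish. Dish: a square set cornerwise, side 101, inside 95, rim 21 high, floor top at 11, under a fixed clear cover, top at 19
- tray_nose (a point): Middle of the bottom edge of the tray's nose (26 wide along y), 178 along -x from tray_handle and 24 lower, on the table; axes as tray_handle. When the handle is raised the tray pivots on this edge, which stays where it is if the handle follows an arc about it
- tray_nest (a point): Where the cell's centre rests in the pick-up corner, 20 along +x from tray_nose, 12.6 above the table. Here a tongue 24 wide (y), 11 high, open at both sides, runs from the dish's throat (17 along +x) to two 45-degree stops 8 high at the nose. The cell overhangs the tongue by 3 each side: fingers at +y and -y reach past its underside into air, with 14 along +x and 11 along -x free
- cell_center (a point): Centre (half-way up) of the button cell, a loose bright steel disc 30 across, 3.2 thick, edges rounded, 12 g, z up; starts flat on the dish floor, seen through the clear cover 6 above the floor, which no finger gets under. Slippery there (friction 0.15 to 0.25): slides from 9 to 14 degrees of tip and, when it rubs along a dish wall, from 13 to 26
- drawer_seat (a point): Where the cell's centre lies in the logger's drawer, 17.6 above the table (cell underside 16). Axes the logger's: -x out of its front, the way the drawer pulls out, z up. A tongue 24 wide (y), 5 thick, free beneath: the cell overhangs it by 3 each side for fingers at +y and -y, 11 free along x each way. Four corner lips 3 high keep the cell within 2.5. Starts 19 to 23 before the logger's front
- drawer_front (a point): Middle of the outer face of the drawer's white front plate (54 wide, z 7 to 28 above the table), 31 along -x from drawer_seat, same axes; push here along +x to shut
- drawer (a joint): Drawer travel in m: 0 fully shut (hard stop), 0.050 fully out; starts at 0.046 or more. Takes about 2 N to slide and stays where it is left
- logger: Desk temperature logger, white box 86 deep (x), 92 wide (y), 46 high with a grey read-out on top, fixed to the table. Origin at the centre of its underside; -x is its front
- timer: White countdown timer lying flat, 58 x 66 x 19; origin under its centre. Leave it alone
- test_kit: Small blue and white carton lying flat, 62 x 112 x 21; origin under its centre. Leave it alone
- marker: Marker pen lying flat, 14 x 136 x 16; origin under its centre. Leave it alone
Not all that is in view belongs to the job. There is more than one size of the part that bears tray_handle; the job needs the larger.

How it is judged:
By the outcome, as a careful person would: the job done as asked, in the order asked, and still so for the second after the job is handed in, with the robot touching nothing.
It also fails if it takes over 61 s, if anything falls off the work surface, if the arm or the gripper's body presses on something with over 40 N, if the wrist force passes 120 N, or if a joint passes its speed limit or range.

ROBOT

A 6-joint arm with a two-finger parallel gripper is mounted at the origin on the work surface; the furniture and walls round the work are solid. World frame = base frame: x ahead of the robot, y to its left, z up, the work surface at z = 0. Lengths are in mm, angles in rad, forces in N, time in s.
With the tool pointing down it reaches from about 350 to 950 mm from the base axis. Payload 17.4 kg.
Tool frame: the origin (TCP) lies at the centre of the arm's flange, where the gripper is bolted on; the fingertips stand 186 mm ahead of it and the grasp point (between the pads) lies 167 mm ahead of it; z points along the fingers, x is the direction in which the jaws open and shut, and the axes are right-handed (so a half turn about z gives the same grasp; the last joint's range is limited). The gripper opens to 93 mm and grips with 3 to 60 N. Pads are 15 mm wide; open, the fingers measure 128 mm over their backs; the gripper's body (75 mm by 188 mm) begins 65 mm behind the grasp point.
Start: joints at [1.283, 0.116, 1.442, -0, 1.584, -0.038], TCP at [166.875, 654.054, 404.746] pointing down, gripper open.
Joint ranges: [-2.83, 2.83], [-0.83, 2.19], [0.07, 2.5], [-1.14, 4.28], [0.01, 3], [-2.97, 2.97]. Speed limits (rad/s): [1.89, 1.89, 2.22, 3.14, 3.14, 3.14].

INTERFACE

Orientations are given as a rotation vector (axis times angle).
In Python, from plant import r, grab_frame, order gives the robot as it stands. The module is installed in compiled form; this text tells all that it offers.
- The arm moves only by the tool arm_command, never from a script. Its argument "series" is text: rows parted by semicolons, each of 7 numbers parted by spaces: the shift along the tool's x, y, z in m, then the turn, a rotation vector about the tool's x, y, z in degrees, then the opening, from 0 (shut) to 1 (fully open). In form: tx ty tz ax ay az jaw; .... A call has 1 to 10 rows; each row shifts and turns the commanded pose from where the row before left it, along the tool's axes as they then stand; what a row does not reach is not made up. A row lasts 1/8 s, in which the tool goes at most 62.5 mm and 10.7 degrees, less where a joint would pass 70% of its speed; a pose out of reach is approached as far as the arm can. A call with a gripper value outside its range is refused whole. The fingers move at their own pace and stop on an object; the grip force is fixed at half the most. Time passes only in rows, so rows that do not move let the fingers close. It gives the time, the measured TCP pose, the force and the opening at its end, in the units of the state.
- r.observe(): the state, without advancing time (a new reading comes with each control period).
- grab_frame(name): name is "scene" or "top" or "wrist"; returns a dict with "color" (400x640x3 uint8, blue, green, red), "intrinsics" (3x3 intrinsics, pixels), "origin" and "rotation" of the camera in the world. Camera axes: x right, y down, z forward; pixel columns grow to the right and rows downward; lengths in mm; the calibration is good to about 2 mm. The wrist camera is an equidistant fisheye: a pixel r from the principal point sees the ray r / f radians off the axis. A picture is of the moment at which its call begins. There is no depth.
- order.job_done(): hands the job in, once; it reports no verdict.
The state is a dict: "time": time; "q": joint angles; "qvel": joint speeds; "effort": joint torques, N m; "ee_pos": TCP position; "eef_rot": TCP orientation; "ft_force": force on the tool from outside, world axes, zero at the start; "wrist_torque": the same for the moment, N m; "width": opening from 0.0 (shut) to 1.0 (fully open).
Only numpy, scipy, OpenCV 4.12 (cv2) and the standard library are available. Lean on these libraries where they do the work, as an engineer would, in place of code of your own. Each camera call takes 0.05 s, during which the arm holds its last target. There are 200 camera calls.

## Working session

There is one attempt and no reset: what is moved stays moved. The work goes in short steps, Python scripts to look and compute and a tool call to move; the robot and the scene stay as the last step left them, time stands still between calls to the robot, and variables do not carry over. Pictures are saved under pics/ and viewed, about 8 in all and at most 12, crops included, and the job is handed in when it is done.

Besides the shell and the picture viewer there is one more tool, called as a command line: name --argument value ..., lists and objects as JSON in quotes. arm_command: Moves the arm, as the interface text tells. Its arguments: {"type":"object","properties":{"series":{"type":"string"}},"required":["series"]}

```bash
mkdir -p pics; ls; cat > h.py <<'E'
import numpy as np, cv2
from plant import r, grab_frame, order
from scipy.spatial.transform import Rotation as R
def snap(name,f,crop=None,s=1):
    g=grab_frame(name); im=g["color"].copy()
    np.savez(f"{f}.npz",**g)
    cv2.imwrite(f"pics/{f}.png",cut(im,crop,s)); return g
def cut(im,crop,s):
    if crop: x0,y0,x1,y1=crop; im=im[y0:y1,x0:x1]
    return cv2.resize(im,None,fx=s,fy=s,interpolation=cv2.INTER_CUBIC) if s!=1 else im
def w(g,px,z,fish=False):
    K=g["intrinsics"];u=(px[0]-K[0,2])/K[0,0];v=(px[1]-K[1,2])/K[1,1]
    if fish:
        t=np.hypot(u,v); d=np.array([np.sin(t)*u/t,np.sin(t)*v/t,np.cos(t)]) if t>1e-9 else np.array([0,0,1.])
    else: d=np.array([u,v,1.])
    d=g["rotation"]@d; o=np.ravel(g["origin"]); return o+d*(z-o[2])/d[2]
def pj(g,P):
    K=g["intrinsics"]; c=g["rotation"].T@(np.array(P,float)-np.ravel(g["origin"])); return (K@c)[:2]/c[2]
def st():
    s=r.observe(); print({k:np.round(s[k],3) for k in("time","q","ee_pos","eef_rot","ft_force","width")})
    return s
E
python3 - <<'E'
from h import *
g=snap("top","t0"); print(g["intrinsics"],g["origin"],g["rotation"])
g=snap("scene","s0"); print(g["intrinsics"],g["origin"],g["rotation"])
s=st(); print(R.from_rotvec(s["eef_rot"]).as_matrix())
cv2.imwrite("pics/both0.png",np.load("t0.npz")["color"])
E
```

```text
pics
[[391.95871155   0.         317.1787093 ]
 [  0.         391.95871155 203.02258627]
 [  0.           0.           1.        ]] [ 397.66214426   78.89220221 1001.48880406] [-2.15737813  2.11705356 -0.1803176 ]
[[413.82124706   0.         317.22742313]
 [  0.         413.82124706 206.17918096]
 [  0.           0.           1.        ]] [ 124.927539   -349.84181861  777.13626464] [-2.28087433  0.95552602 -0.34841091]
{'time': np.float64(0.1), 'q': array([ 1.283,  0.116,  1.442, -0.   ,  1.584, -0.038]), 'ee_pos': array([166.861, 654.052, 404.079]), 'eef_rot': array([ 2.480e+00,  1.927e+00, -1.000e-03]), 'ft_force': array([ 0.626, -0.704, -0.713]), 'width': np.float64(0.998)}
[[ 2.47184092e-01  9.68968491e-01 -2.97872384e-04]
 [ 9.68967965e-01 -2.47184269e-01 -1.01027169e-03]
 [-1.05255081e-03 -3.89057064e-05 -9.99999445e-01]]
```

View pics/t0.png

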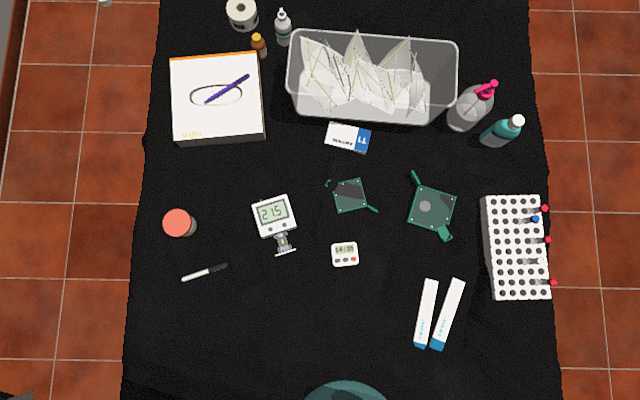

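View pics/s0.png

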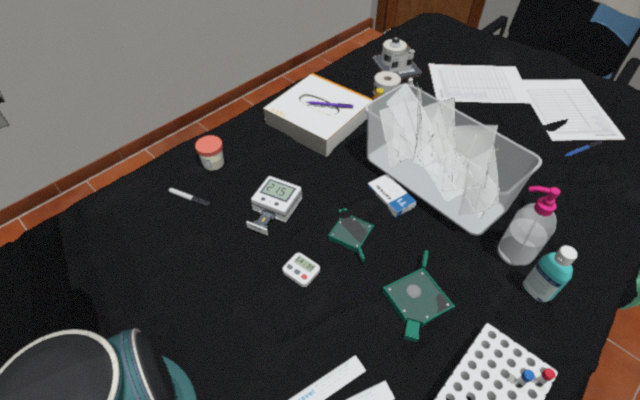

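The top view shows two green trays. The large one is at (432,207), with a cell at (425,206). The smaller one is at (351,196). The larger fits the description and has the cell in it; next I enlarge it and the logger.

```bash
sed -i 's/d=g\["rotation"\]@d/d=R.from_rotvec(np.ravel(g["rotation"])).as_matrix()@d/; s/g\["rotation"\].T@/R.from_rotvec(np.ravel(g["rotation"])).as_matrix().T@/' h.py
python3 - <<'E'
from h import *
im=np.load("t0.npz")["color"]; s=np.load("s0.npz")["color"]
a=cut(im,(395,160,475,250),5)   # 400x450
b=cut(im,(240,185,305,275),5)  # 325x450
cv2.imwrite("pics/c0.png",np.hstack([a,b]))
cv2.imwrite("pics/c1.png",np.hstack([cut(s,(375,245,465,345),5),cut(s,(240,165,310,265),5)[:500]]))
E
```

```text
(no output)
```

View pics/c0.png

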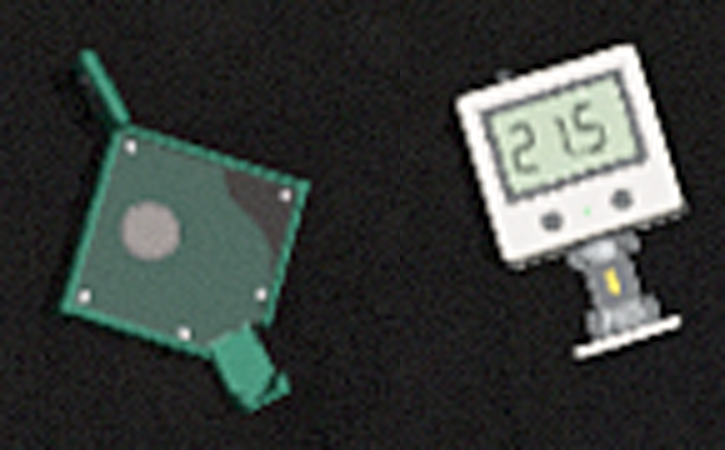

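Left: the large tray, with its thin handle plate at the upper left (crop 87,52 to 125,125), the cell at (151,230), the tongue and nose at lower right (265,395), and dish corners at (65,308) and (308,183). This is the larger tray and holds the cell, so it is the right one. Right: the logger, with top corners at (460,100), (633,45), (685,210) and (510,265). Its drawer is open, with front plate ends at (577,353) and (682,320).

View pics/c1.png

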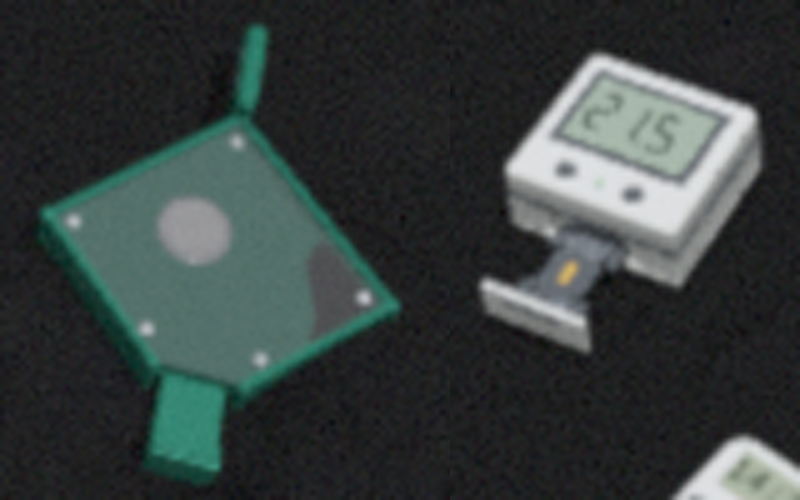

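```bash
cat > fit.py <<'E'
from h import *
from scipy.optimize import least_squares
g=np.load("t0.npz")
def up(p,o): return (np.array(p)+.5)/5-.5+np.array(o)
def fit(obs,x0):
    def f(v):
        c,s=np.cos(v[2]),np.sin(v[2])
        return np.concatenate([pj(g,(v[0]+c*m[0]-s*m[1],v[1]+s*m[0]+c*m[1],m[2]))-p for m,p in obs])
    q=least_squares(f,x0); print("pose",np.round(q.x,3),"res px",np.round(q.fun,2)); return q.x
o=(395,160)
T=fit([((87.6,71.4,21),up((65,308),o)),((87.6,-71.4,21),up((308,183),o)),((159,0,21),up((121,126),o)),((199,0,32),up((87,52),o))],[370,-220,0.5])
c,s=np.cos(T[2]),np.sin(T[2])
P=lambda a,b:np.round([T[0]+c*a-s*b,T[1]+s*a+c*b],1)
print("nose",P(0,0),"handle",P(178,0),"nest",P(20,0),"px nose",pj(g,(*P(0,13),0))*1,pj(g,(*P(0,-13),0)))
C=w(g,up((151,230),o),14);d=C[:2]-T[:2];print("cell",C,"in tray",c*d[0]+s*d[1],-s*d[0]+c*d[1])
o=(240,185)
L=fit([((43,46,46),up((459,99),o)),((43,-46,46),up((634,44),o)),((-43,-46,46),up((686,208),o)),((-43,46,46),up((510,265),o))],[400,180,0.3])
for p in((577,353),(682,320)):
    F=w(g,up(p,o),28); d=F[:2]-L[:2]; c,s=np.cos(L[2]),np.sin(L[2]); print("front end",F,"in logger",c*d[0]+s*d[1],-s*d[0]+c*d[1])
for p in((351,196),(351,138),(345,254),(205,272)): print(p,w(g,p,15))
E
python3 fit.py
```

```text
pose [ 473.459 -256.127    0.488] res px [ 0.03  0.43  0.4   0.26 -0.33 -0.44 -0.09 -0.27]
nose [ 473.5 -256.1] handle [ 630.7 -172.7] nest [ 491.1 -246.8] px nose [442.35128715 242.76011133] [451.1786325  238.18301091]
cell [ 560.30543181 -198.38103641   14.        ] in tray 103.77876181372777 10.335382366920086
pose [ 5.27578e+02 -1.45260e+01  3.18000e-01] res px [-0.43 -0.2  -0.09  0.05  0.54  0.23 -0.03 -0.1 ]
front end [430.81537    -18.91004101  28.        ] in logger -93.29192295903006 26.053943338659987
front end [447.9640227  -70.79711925  28.        ] in logger -93.2054008304138 -28.593450846195438
(351, 196) [581.39712039  -9.57843883  15.        ]
(351, 138) [736.19637107  -8.91419136  15.        ]
(345, 254) [433.76687842   4.78362399  15.        ]
(205, 272) [383.10372824 351.08084556  15.        ]
```

```bash
sed -i 's/^o=(240,185)/o=(160,185)/' fit.py; python3 fit.py | tail -8
python3 - <<'E'
from h import *
# cross-check with scene camera
g=np.load("s0.npz"); up=lambda p,o:(np.array(p)+.5)/5-.5+np.array(o)
print("tray L,R,top,handle", *[w(g,up(p,(375,245)),z)[:2].round(1) for p,z in (((45,212),21),((398,306),21),((240,118),21),((258,28),32),((195,231),14))])
print("log", *[w(g,up((x-450,y),(240,165)),z)[:2].round(1) for x,y,z in ((590,57,46),(762,115,46),(683,237,46),(506,165,46),(483,282,28),(590,322,28))])
E
```

```text
cell [ 560.30543181 -198.38103641   14.        ] in tray 103.77876181372777 10.335382366920086
pose [5.23817e+02 1.82077e+02 3.33000e-01] res px [-0.28  0.15  0.33 -0.17  0.4  -0.12 -0.45  0.13]
front end [427.15052336 178.1065939   28.        ] in logger -92.64283298983413 27.884646603575458
front end [444.26955541 126.87164147  28.        ] in logger -93.23459752739434 -26.131382726276197
(351, 196) [581.39712039  -9.57843883  15.        ]
(351, 138) [736.19637107  -8.91419136  15.        ]
(345, 254) [433.76687842   4.78362399  15.        ]
(205, 272) [383.10372824 351.08084556  15.        ]
tray L,R,top,handle [ 519.9 -151.6] [ 585.3 -277.9] [ 613.1 -182.5] [ 648.8 -164. ] [ 559.9 -199.3]
log [547.5 238.2] [579.9 149.9] [501.9 121.2] [473.2 212.8] [428.5 178.6] [447.9 126.2]
```

arm_command --series "-.0343 .0327 0 0 0 0 1;-.0343 .0327 0 0 0 0 1;-.0343 .0327 0 0 0 0 1;-.0343 .0327 0 0 0 0 1;-.0343 .0327 0 0 0 0 1;-.0343 .0327 0 0 0 0 1;-.0343 .0327 0 0 0 0 1;-.0343 .0327 0 0 0 0 1;-.0343 .0327 0 0 0 0 1;-.0343 .0327 0 0 0 0 1"

```text
time: 1.35
ee_pos: [399.3, 239.4, 404.6]
eef_rot: [2.481, 1.928, -0.0]
ft_force: [0.7, 0.7, -0.2]
width: 1.001
```

arm_command --series "-.0343 .0327 0 0 0 0 1;-.0343 .0327 0 0 0 0 1;-.0343 .0327 0 0 0 0 1;-.0343 .0327 0 0 0 0 1;-.0343 .0327 0 0 0 0 1;-.0343 .0327 0 0 0 0 1;-.0343 .0327 0 0 0 0 1;-.0343 .0327 0 0 0 0 1;-.0343 .0327 0 0 0 0 1;-.0343 .0327 0 0 0 0 1"

```text
time: 2.6
ee_pos: [631.6, -173.9, 404.3]
eef_rot: [-2.481, -1.927, 0.0]
ft_force: [0.1, -0.1, -0.5]
width: 0.998
```

arm_command --series "0 0 .02 0 0 -8.46 1;0 0 .02 0 0 -8.46 1;0 0 .02 0 0 -8.46 1;0 0 .02 0 0 -8.46 1;0 0 .02 0 0 -8.46 1;0 0 0 0 0 0 1;0 0 0 0 0 0 1"

```text
time: 3.48
ee_pos: [631.1, -172.4, 305.5]
eef_rot: [1.623, 2.689, 0.0]
ft_force: [-0.4, -0.7, 1.0]
width: 0.999
```

```bash
python3 - <<'E'
from h import *
s=st(); M=R.from_rotvec(s["eef_rot"]).as_matrix(); print(M.round(3), "yaw",np.arctan2(M[1,0],M[0,0]))
g=snap("wrist","w1"); print(g["intrinsics"],g["origin"],g["rotation"])
E
```

```text
{'time': np.float64(3.475), 'q': array([-0.306,  0.114,  1.606,  0.   ,  1.421, -2.361]), 'ee_pos': array([ 631.117, -172.378,  305.53 ]), 'eef_rot': array([1.623, 2.689, 0.   ]), 'ft_force': array([-0.414, -0.664,  0.96 ]), 'width': np.float64(0.999)}
[[-0.466  0.885  0.001]
 [ 0.885  0.466 -0.   ]
 [-0.     0.    -1.   ]] yaw 2.055848490691033
[[309.70691629   0.         322.11566339]
 [  0.         309.70691629 199.1290218 ]
 [  0.           0.           1.        ]] [ 569.42264581 -204.52027375  286.37530784] [1.54610338 2.56258486 0.32485673]
```

View pics/w1.png

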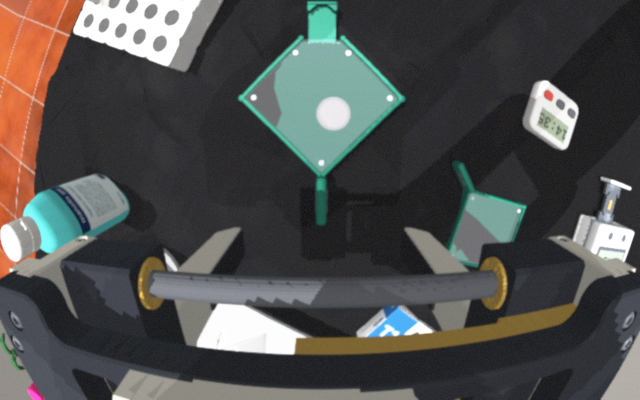

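The wrist view shows the tray with its handle end at (321,223), dish corners at (321,174), (240,98) and (404,99), and the nose near (322,5). The teal bottle is at the left.

```bash
python3 - <<'E'
from h import *
g=np.load("w1.npz")
for n,p,z in(("hend",(321,223),32),("corner",(321,174),21),("L",(239,98),21),("R",(404.5,99),21),("cell",(334,113.5),14),("nose",(322,4),15)):print(n,w(g,p,z,True).round(1))
t=np.load("t0.npz")
for p in((497,143),(487,130),(468,125)): print(w(t,p,0).round())
E
```

```text
hend [ 647. -165.   32.]
corner [ 610.7 -184.2   21. ]
L [ 583.8 -278.4   21. ]
R [ 518.  -151.5   21. ]
cell [ 559.  -198.6   14. ]
nose [ 474.5 -255.    15. ]
[ 735. -399.    0.]
[ 771. -375.    0.]
[ 784. -324.    0.]
```

arm_command --series "0 -.0019 .03 0 0 0 .5;-.0005 0 .03 0 0 0 .5;0 0 .03 0 0 0 .5;0 0 .0237 0 0 0 .5;0 0 0 0 0 0 0;0 0 0 0 0 0 0;0 0 0 0 0 0 0;0 0 0 0 0 0 0;0 0 0 0 0 0 0;0 0 0 0 0 0 0"

```text
time: 4.78
ee_pos: [629.6, -173.7, 191.5]
eef_rot: [1.618, 2.692, 0.0]
ft_force: [-0.7, 1.0, 4.7]
width: 0.096
```

arm_command --series "0 -.01024 -.00905 -3 0 0 0;0 -.01024 -.00905 -3 0 0 0;0 -.01024 -.00905 -3 0 0 0"

```text
time: 5.15
ee_pos: [600.9, -188.8, 216.5]
eef_rot: [1.573, 2.617, 0.208]
ft_force: [-0.8, -0.6, -1.9]
width: 0.091
```

arm_command --series "0 -.01024 -.00905 -3 0 0 0;0 -.01024 -.00905 -3 0 0 0;0 -.01024 -.00905 -3 0 0 0;0 -.01024 -.00905 -3 0 0 0;0 -.01024 -.00905 -3 0 0 0;0 -.01024 -.00905 -3 0 0 0;0 -.01024 -.00905 -3 0 0 0;0 -.01024 -.00905 -3 0 0 0;0 0 0 0 0 0 0;0 0 0 0 0 0 0"

```text
time: 6.4
ee_pos: [512.5, -235.8, 257.0]
eef_rot: [1.423, 2.367, 0.7]
ft_force: [0.1, 0.6, -2.5]
width: 0.095
```

arm_command --series "0 0 0 0 0 0 0;0 0 0 0 0 0 0;0 0 0 0 0 0 0;0 0 0 0 0 0 0"

```text
time: 6.9
ee_pos: [512.4, -235.9, 257.1]
eef_rot: [1.422, 2.366, 0.701]
ft_force: [0.1, 0.3, -2.4]
width: 0.089
```

```bash
python3 - <<'E'
from h import *
st()
a=snap("wrist","w2")["color"]; b=snap("scene","s2")["color"]; c=snap("top","t2")["color"]
cv2.imwrite("pics/m2.png",np.hstack([cut(b,(355,205,475,355),3),cut(c,(390,150,490,300),3)]))
E
```

```text
{'time': np.float64(6.9), 'q': array([-0.575, -0.11 ,  1.943,  0.571,  1.078, -2.852]), 'ee_pos': array([ 512.394, -235.891,  257.088]), 'eef_rot': array([1.422, 2.366, 0.701]), 'ft_force': array([ 0.11 ,  0.293, -2.416]), 'width': np.float64(0.089)}
```

View pics/m2.png

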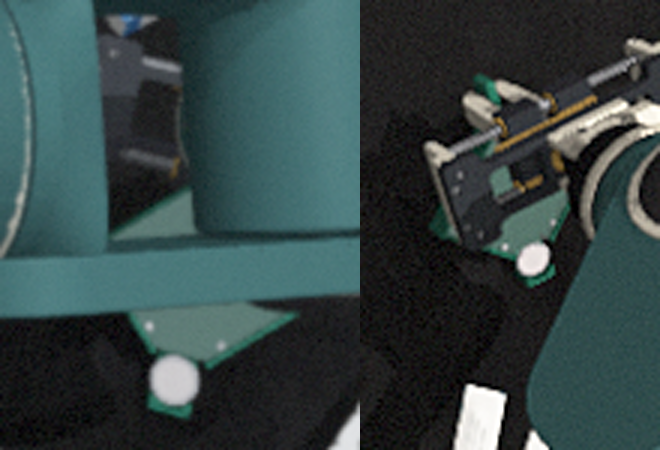

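In both views the cell is down on the tongue against the nose stops (left 174,380; right 533,258). I lower along the same arc.

arm_command --series "0 .00975 .00958 3 0 0 0;0 .00975 .00958 3 0 0 0;0 .00975 .00958 3 0 0 0;0 .00975 .00958 3 0 0 0;0 .00975 .00958 3 0 0 0;0 .00975 .00958 3 0 0 0;0 .00975 .00958 3 0 0 0;0 .00975 .00958 3 0 0 0;0 .00494 .00473 1.5 0 0 0;0 .00494 .00473 1.5 0 0 0"

```text
time: 8.3
ee_pos: [611.3, -183.4, 208.6]
eef_rot: [1.589, 2.644, 0.138]
ft_force: [1.2, 0.9, -0.3]
width: 0.096
```

arm_command --series "0 .00494 .00473 1.5 0 0 0;0 .00494 .00473 1.5 0 0 0;0 .00494 .00473 1.5 0 0 0;0 .00494 .00473 1.5 0 0 0;0 0 0 0 0 0 0;0 0 0 0 0 0 0"

```text
time: 9.05
ee_pos: [629.7, -173.6, 190.9]
eef_rot: [-1.618, -2.693, 0.0]
ft_force: [0.1, 0.3, -0.9]
width: 0.089
```

arm_command --series "0 0 0 0 0 0 .5;0 0 0 0 0 0 .5;0 0 0 0 0 0 .5;0 0 0 0 0 0 .5;0 0 -.02 0 0 0 .5;0 0 -.04 0 0 0 .5;0 -.03 -.03 0 0 0 .5;0 -.04 0 0 0 0 .5;0 -.02 0 0 0 0 .5;0 0 0 0 0 0 .5"

```text
time: 10.3
ee_pos: [549.5, -216.3, 281.7]
eef_rot: [1.62, 2.691, 0.0]
ft_force: [-0.1, -0.8, 0.1]
width: 0.497
```

```bash
python3 - <<'E'
from h import *
st()
a=snap("wrist","w3",(200,20,440,200),3)
print(a["origin"],a["rotation"])
E
```

```text
{'time': np.float64(10.3), 'q': array([-0.418, -0.007,  1.771,  0.   ,  1.376, -2.476]), 'ee_pos': array([ 549.519, -216.343,  281.704]), 'eef_rot': array([1.62 , 2.691, 0.   ]), 'ft_force': array([-0.086, -0.78 ,  0.105]), 'width': np.float64(0.497)}
[ 487.91589139 -248.60642617  262.52102067] [1.54342878 2.56416697 0.32514023]
```

View pics/w3.png

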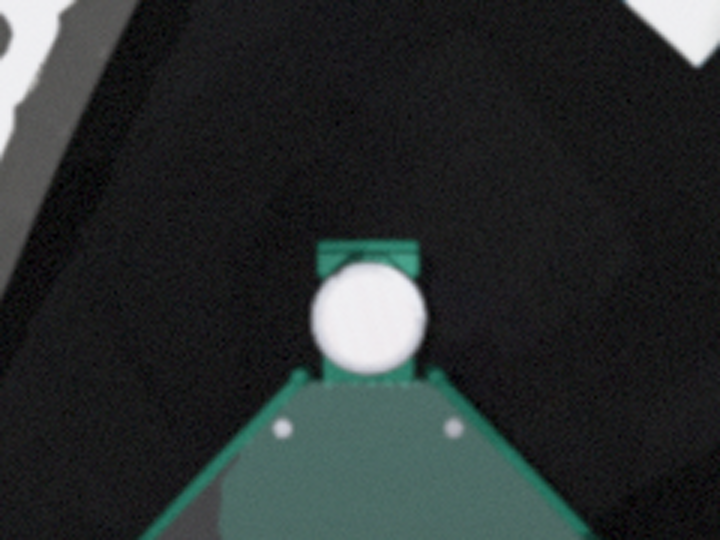

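The cell sits in the pick-up corner against the nose stops, crop (369,318), which is px (322.7,125.7). The tray is flat.

```bash
python3 - <<'E'
from h import *
g=np.load("w3.npz"); s=r.observe(); M=R.from_rotvec(s["eef_rot"]).as_matrix()
for n,p,z in(("cell",(369,318),14.2),("nose",(368,242),13),("rimL",(303,376),21),("rimR",(434,376),21)):
    P=w(g,(np.array(p)+.5)/3-.5+np.array([200,20]),z,True); print(n,P.round(1),"tool:",(M.T@(P-s["ee_pos"])).round(1))
E
```

```text
cell [ 491.3 -246.6   14.2] tool: [  0.6 -66.5 267.2]
nose [ 473.4 -256.4   13. ] tool: [  0.4 -87.  268.4]
rimL [ 512.5 -254.8   21. ] tool: [-16.5 -51.6 260.4]
rimR [ 496.6 -224.7   21. ] tool: [ 17.5 -51.6 260.4]
```

arm_command --series ".0004 -.0337 .02 0 0 0 .5;0 -.0336 .02 0 0 0 .5;0 0 .03 0 0 0 .5;0 0 .0225 0 0 0 .5;0 0 0 0 0 0 .5;0 0 0 0 0 0 0;0 0 0 0 0 0 0;0 0 0 0 0 0 0;0 0 0 0 0 0 0;0 0 0 0 0 0 0"

```text
time: 11.6
ee_pos: [490.5, -247.1, 188.5]
eef_rot: [1.618, 2.693, 0.0]
ft_force: [1.4, 0.1, 0.3]
width: 0.301
```

arm_command --series "0 0 0 0 0 0 0;0 0 0 0 0 0 0"

```text
time: 11.85
ee_pos: [490.5, -247.1, 188.5]
eef_rot: [1.618, 2.693, -0.0]
ft_force: [1.2, 0.7, 1.1]
width: 0.297
```

```bash
python3 - <<'E'
from h import *
st(); print(r.observe()["width"])
a=snap("wrist","w4",(200,60,440,240),3)
E
```

```text
{'time': np.float64(11.85), 'q': array([-0.513, -0.01 ,  1.936, -0.   ,  1.215, -2.572]), 'ee_pos': array([ 490.476, -247.131,  188.504]), 'eef_rot': array([ 1.618,  2.693, -0.   ]), 'ft_force': array([1.244, 0.722, 1.096]), 'width': np.float64(0.297)}
0.2965599859704282
```

View pics/w4.png

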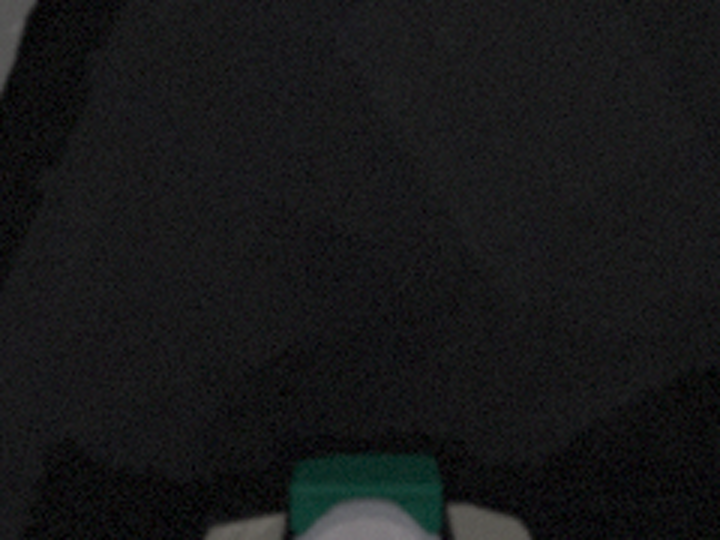

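The fingers stand on both sides of the cell and the width is steady at about 28 mm. I lift and carry it over the logger.

arm_command --series "0 0 -.004 0 0 0 0;0 0 -.01 0 0 0 0;0 0 -.02 0 0 0 0;0 0 -.03 0 0 0 0;0 0 -.0285 0 0 4.3 0;0 0 0 0 0 4.3 0;.01 .0035 0 0 0 0 0;.02 .007 0 0 0 0 0;.0346 .0121 0 0 0 0 0"

```text
time: 13.02
ee_pos: [490.1, -177.3, 280.8]
eef_rot: [-1.815, -2.564, 0.0]
ft_force: [1.0, -0.3, -0.5]
width: 0.299
```

arm_command --series ".04 .014 0 0 0 0 0;.04 .014 0 0 0 0 0;.04 .014 0 0 0 0 0;.04 .014 0 0 0 0 0;.04 .014 0 0 0 0 0;.04 .014 0 0 0 0 0;.04 .014 0 0 0 0 0;.03 .0105 0 0 0 0 0;.02 .0067 0 0 0 0 0;0 0 0 0 0 0 0"

```text
time: 14.28
ee_pos: [488.5, 172.6, 280.8]
eef_rot: [-1.811, -2.567, 0.001]
ft_force: [-0.1, -0.1, -0.3]
width: 0.299
```

```bash
python3 - <<'E'
from h import *
s=st(); M=R.from_rotvec(s["eef_rot"]).as_matrix(); print("yaw",np.arctan2(M[1,0],M[0,0]))
a=snap("wrist","w5",(210,60,430,260),3)
E
```

```text
{'time': np.float64(14.275), 'q': array([ 0.29 , -0.169,  1.924,  0.   ,  1.387, -1.622]), 'ee_pos': array([488.531, 172.617, 280.78 ]), 'eef_rot': array([-1.811e+00, -2.567e+00,  1.000e-03]), 'ft_force': array([-0.086, -0.1  , -0.289]), 'width': np.float64(0.299)}
yaw 1.912771983076222
```

View pics/w5.png

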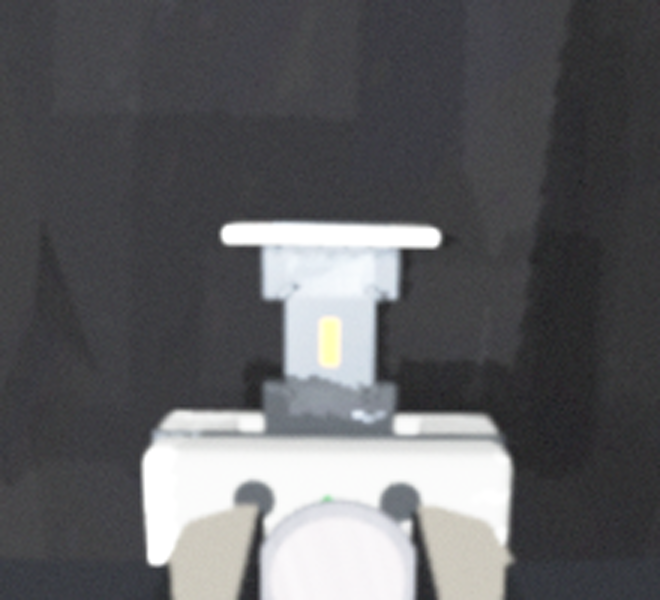

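The cell is held, visible between the fingers at crop (338,590). The open drawer's front plate runs (221,234)–(441,237), and the tongue and contact are at (330,342).

```bash
python3 - <<'E'
from h import *
g=np.load("w5.npz"); s=r.observe(); M=R.from_rotvec(s["eef_rot"]).as_matrix()
L=(523.8,182.1,.333);c,S=np.cos(L[2]),np.sin(L[2])
for n,p,z in(("plateL",(221,224),28),("plateR",(441,226),28),("plate in L",(232,246),28),("contact",(330,342),16),("tongueL",(285,340),16),("tongueR",(376,340),16),("lip front",(330,297),17),("lip rear",(330,383),17),("logtopL",(146,447),44),("logtopR",(511,447),44),("heldtop",(338,503),281-175.9),("heldL",(261,565),281-175.9),("heldR",(416,565),281-175.9)):
    P=w(g,(np.array(p)+.5)/3-.5+np.array([210,60]),z,True); d=P[:2]-L[:2]
    print(n,P.round(1),"tool:",(M.T@(P-s["ee_pos"])).round(1),"logger",np.round([c*d[0]+S*d[1],-S*d[0]+c*d[1]],1))
E
```

```text
plateL [441.8 125.1  28. ] tool: [-28.2 -59.7 252.9] logger [-96.1 -27. ]
plateR [423.8 177.4  28. ] tool: [ 27.  -59.1 252.9] logger [-96.   28.2]
plate in L [446.2 129.6  28. ] tool: [-25.5 -54.  252.9] logger [-90.5 -24.3]
contact [463.2 161.7  16. ] tool: [ -1.  -27.3 264.8] logger [-64.    0.5]
tongueL [466.7 150.1  16. ] tool: [-13.  -27.9 264.8] logger [-64.4 -11.6]
tongueR [458.5 173.1  16. ] tool: [ 11.4 -27.9 264.8] logger [-64.6  12.8]
lip front [451.6 157.6  17. ] tool: [ -1.  -39.6 263.8] logger [-76.3   0.4]
lip rear [473.6 165.3  17. ] tool: [ -1.  -16.3 263.8] logger [-52.9   0.6]
logtopL [498.4 126.   44. ] tool: [-46.3  -6.  236.8] logger [-42.3 -44.7]
logtopR [468.1 211.   44. ] tool: [ 43.9  -6.1 236.8] logger [-43.2  45.5]
heldtop [475.5 168.3 105.1] tool: [  1.2 -13.5 175.7] logger [-50.2   2.7]
heldL [491.7 159.1 105.1] tool: [-13.   -1.4 175.7] logger [-37.9 -11.3]
heldR [482.1 185.8 105.1] tool: [ 15.5  -1.4 175.7] logger [-38.2  17.2]
```

arm_command --series "-.0011 -.01 0 0 0 .5 0;-.001 -.0196 .012 0 0 0 0;0 0 .025 0 0 0 0;0 0 .025 0 0 0 0;0 0 0 0 0 0 0;0 0 0 0 0 0 0"

```text
time: 15.08
ee_pos: [462.2, 158.8, 220.0]
eef_rot: [1.827, 2.555, 0.001]
ft_force: [0.3, -0.4, 1.0]
width: 0.3
```

```bash
python3 - <<'E'
from h import *
s=st(); M=R.from_rotvec(s["eef_rot"]).as_matrix(); print("yaw",np.arctan2(M[1,0],M[0,0]))
a=snap("wrist","w6",(230,120,410,270),4)
E
```

```text
{'time': np.float64(15.075), 'q': array([ 0.279, -0.184,  2.041, -0.   ,  1.284, -1.621]), 'ee_pos': array([462.229, 158.842, 220.02 ]), 'eef_rot': array([1.827e+00, 2.555e+00, 1.000e-03]), 'ft_force': array([ 0.267, -0.37 ,  0.975]), 'width': np.float64(0.3)}
yaw 1.8998070870874566
```

View pics/w6.png

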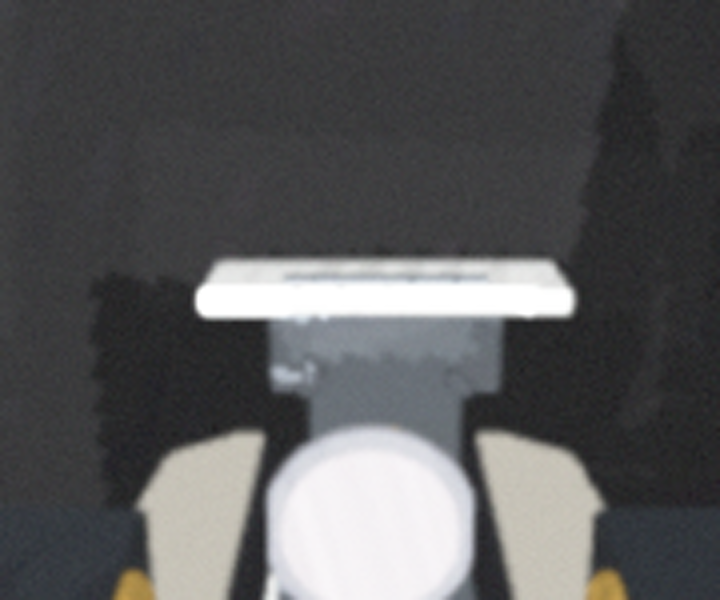

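The held cell spans columns 267–473 with its top edge at row 426. Behind it are the tongue (308–463) and the front plate, outer top edge row 283, columns 196–575.

```bash
python3 - <<'E'
from h import *
g=np.load("w6.npz"); s=r.observe(); M=R.from_rotvec(s["eef_rot"]).as_matrix()
zc=220-175.9
for n,p,z in(("plateL",(196,285),28),("plateR",(576,285),28),("tongueL",(308,410),16),("tongueR",(463,410),16),("baseL",(270,350),18),("baseR",(502,350),18),("lip end",(285,392),18),("heldtop",(370,426),zc),("heldL",(267,515),zc),("heldR",(474,515),zc)):
    P=w(g,(np.array(p)+.5)/4-.5+np.array([230,120]),z,True)
    print(n,P.round(1),"tool:",(M.T@(P-s["ee_pos"])).round(1))
E
```

```text
plateL [442.1 125.6  28. ] tool: [-25.  -30.2 192.2]
plateR [424.4 177.5  28. ] tool: [ 29.8 -30.2 192.2]
tongueL [458.9 147.5  16. ] tool: [ -9.7  -7.2 204.2]
tongueR [451.  170.6  16. ] tool: [ 14.7  -7.2 204.2]
baseL [450.9 138.8  18. ] tool: [-15.3 -17.6 202.2]
baseR [439.4 172.6  18. ] tool: [ 20.4 -17.6 202.2]
lip end [456.6 143.1  18. ] tool: [-13.1 -10.9 202.2]
heldtop [448.9 154.4  44.1] tool: [ 1.000e-01 -1.450e+01  1.761e+02]
heldL [465.8 145.2  44.1] tool: [-14.1  -1.4 176.1]
heldR [456.6 172.2  44.1] tool: [ 14.4  -1.4 176.1]
```

arm_command --series ".0023 .0004 .005 0 0 0 0;0 0 .01 0 0 0 0;0 0 .006 0 0 0 0;0 0 .004 0 0 0 0;0 0 0 0 0 0 0;0 0 0 0 0 0 0"

```text
time: 15.88
ee_pos: [461.9, 161.5, 194.0]
eef_rot: [-1.827, -2.556, -0.0]
ft_force: [-0.1, -0.6, -0.4]
width: 0.297
```

```bash
python3 - <<'E'
from h import *
st()
a=snap("wrist","w7",(230,120,410,270),4)
E
```

```text
{'time': np.float64(15.875), 'q': array([ 0.284, -0.153,  2.06 ,  0.   ,  1.234, -1.616]), 'ee_pos': array([461.865, 161.518, 194.047]), 'eef_rot': array([-1.827, -2.556, -0.   ]), 'ft_force': array([-0.149, -0.628, -0.425]), 'width': np.float64(0.297)}
```

View pics/w7.png

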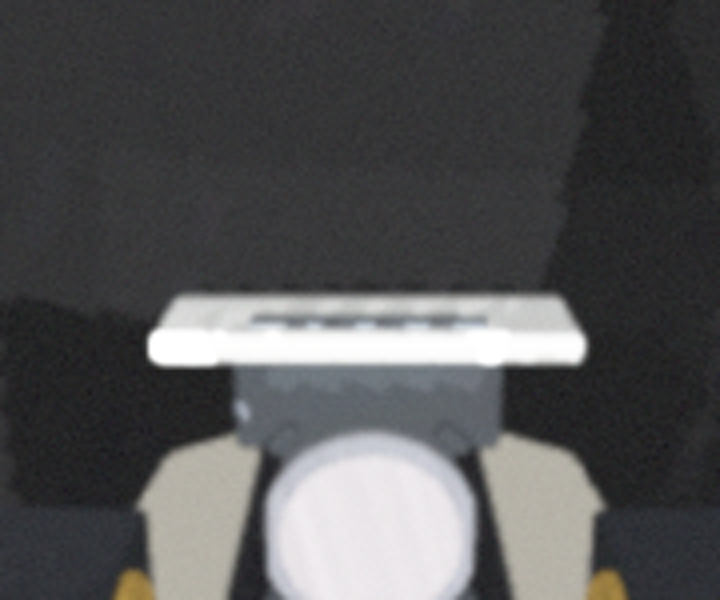

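The cell and drawer are aligned sideways (cell centre 369.5, plate 367, drawer base 368.5). I check the fore-aft fit numerically before releasing.

```bash
python3 - <<'E'
from h import *
g=np.load("w7.npz"); s=r.observe(); M=R.from_rotvec(s["eef_rot"]).as_matrix()
zc=194-175.9
for n,p,z in(("plate outer",(367,330),28),("plate inner",(367,364),28),("base end",(240,445),17),("heldtop",(370,432),zc)):
    P=w(g,(np.array(p)+.5)/4-.5+np.array([230,120]),z,True)
    print(n,P.round(1),"tool:",(M.T@(P-s["ee_pos"])).round(1))
E
```

```text
plate outer [433.4 151.5  28. ] tool: [ -0.2 -30.2 166.1]
plate inner [437.5 152.9  28. ] tool: [ -0.2 -25.9 166.1]
base end [457.2 141.3  17. ] tool: [-17.6 -11.  177.1]
heldtop [449.2 157.3  18.1] tool: [ 1.00e-01 -1.34e+01  1.76e+02]
```

arm_command --series "0 -.0005 .0005 0 0 0 0;0 0 0 0 0 0 0;0 0 0 0 0 0 .45;0 0 0 0 0 0 .45;0 0 0 0 0 0 .45;0 0 0 0 0 0 .45;0 0 -.01 0 0 0 .45;0 0 -.03 0 0 0 .45;0 0 -.04 0 0 0 .45;0 0 0 0 0 0 .45"

```text
time: 17.18
ee_pos: [461.9, 161.5, 277.2]
eef_rot: [1.825, 2.553, 0.007]
ft_force: [-0.7, 0.5, 0.3]
width: 0.45
```

```bash
python3 - <<'E'
from h import *
s=st(); M=R.from_rotvec(s["eef_rot"]).as_matrix()
a=snap("wrist","w8")
b=a["color"][100:300,220:420]
cv2.imwrite("pics/w8.png",cut(b,None,3))
E
```

```text
{'time': np.float64(17.175), 'q': array([ 0.284, -0.237,  1.987,  0.   ,  1.386, -1.616]), 'ee_pos': array([461.852, 161.508, 277.208]), 'eef_rot': array([1.825, 2.553, 0.007]), 'ft_force': array([-0.705,  0.512,  0.256]), 'width': np.float64(0.45)}
```

View pics/w8.png

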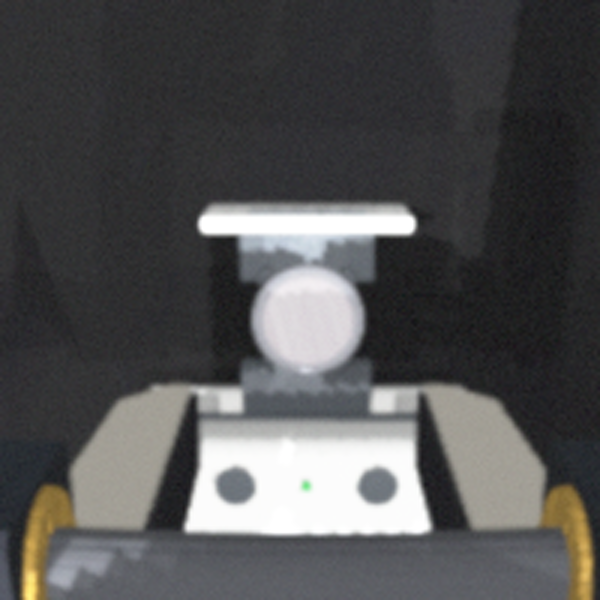

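The cell lies flat and centred between the lips at (307,318). The gripper is clear. Next I close the fingers and go down in front of the drawer plate.

arm_command --series "0 -.03 0 0 0 0 0;0 -.025 0 0 0 0 0;0 0 0 0 0 0 0;0 0 0 0 0 0 0;0 0 0 0 0 0 0"

```text
time: 17.85
ee_pos: [409.8, 143.7, 273.2]
eef_rot: [-1.827, -2.556, 0.001]
ft_force: [-0.5, 0.5, 0.3]
width: 0.011
```

```bash
python3 - <<'E'
from h import *
g=np.load("w8.npz")
L=(523.8,182.1,.333);c,S=np.cos(L[2]),np.sin(L[2])
for n,p,z in(("plate outer",(307,214),28),("plateL",(198,222),28),("plateR",(417,222),28),("cell",(308,319.5),19.2)):
    P=w(g,(np.array(p)+.5)/3-.5+np.array([220,100]),z,True);d=P[:2]-L[:2]
    print(n,P.round(1),"logger",np.round([c*d[0]+S*d[1],-S*d[0]+c*d[1]],1))
s=st(); d=s["ee_pos"][:2]-L[:2]; print(np.round([c*d[0]+S*d[1],-S*d[0]+c*d[1]],1))
E
```

```text
plate outer [432.7 151.5  28. ] logger [-96.1   0.8]
plateL [443.5 126.1  28. ] logger [-94.2 -26.6]
plateR [425.6 178.3  28. ] logger [-94.   28.5]
cell [461.1 161.4  19.2] logger [-66.1   1. ]
{'time': np.float64(17.85), 'q': array([ 0.279, -0.371,  2.097, -0.   ,  1.416, -1.622]), 'ee_pos': array([409.796, 143.696, 273.224]), 'eef_rot': array([-1.827e+00, -2.556e+00,  1.000e-03]), 'ft_force': array([-0.543,  0.511,  0.266]), 'width': np.float64(0.011)}
[-120.3    1. ]
```

arm_command --series "0 0 .03 0 0 0 0;0 0 .03 0 0 0 0;0 0 .0165 0 0 0 0;0 .004 0 0 0 0 0;0 .005 0 0 0 0 0;0 .005 0 0 0 0 0;0 .005 0 0 0 0 0;0 .005 0 0 0 0 0;0 .005 0 0 0 0 0;0 .005 0 0 0 0 0"

```text
time: 19.1
ee_pos: [441.8, 154.7, 196.9]
eef_rot: [-1.827, -2.556, 0.0]
ft_force: [-1.0, -1.0, 1.2]
width: 0.007
```

arm_command --series "0 .005 0 0 0 0 0;0 .005 0 0 0 0 0;0 .005 0 0 0 0 0;0 .003 0 0 0 0 0;0 0 0 0 0 0 0"

```text
time: 19.73
ee_pos: [458.7, 160.4, 196.9]
eef_rot: [1.827, 2.556, 0.0]
ft_force: [0.0, -0.6, -0.4]
width: 0.003
```

arm_command --series "0 .003 0 0 0 0 0;0 .003 0 0 0 0 0;0 .002 0 0 0 0 0;0 0 0 0 0 0 0"

```text
time: 20.23
ee_pos: [466.2, 163.0, 197.0]
eef_rot: [1.827, 2.556, 0.0]
ft_force: [-0.1, -0.3, 0.2]
width: 0.006
```

arm_command --series "0 .0015 0 0 0 0 0;0 .0015 0 0 0 0 0;0 0 0 0 0 0 0"

```text
time: 20.6
ee_pos: [469.0, 164.0, 197.0]
eef_rot: [1.827, 2.556, 0.0]
ft_force: [-0.3, 0.4, 0.3]
width: 0.007
```

arm_command --series "0 .001 0 0 0 0 0;0 0 0 0 0 0 0"

```text
time: 20.85
ee_pos: [469.9, 164.3, 197.0]
eef_rot: [1.827, 2.556, 0.0]
ft_force: [-0.8, 0.7, 0.2]
width: 0.004
```

arm_command --series "0 .001 0 0 0 0 0;0 .001 0 0 0 0 0;0 0 0 0 0 0 0"

```text
time: 21.22
ee_pos: [471.8, 164.9, 197.0]
eef_rot: [1.827, 2.556, 0.0]
ft_force: [-0.4, 1.4, 0.0]
width: 0.005
```

arm_command --series "0 .001 0 0 0 0 0;0 0 0 0 0 0 0"

```text
time: 21.48
ee_pos: [472.6, 165.2, 196.9]
eef_rot: [-1.826, -2.555, 0.001]
ft_force: [-4.5, -0.4, 3.5]
width: 0.005
```

```bash
python3 - <<'E'
from h import *
s=st(); L=(523.8,182.1,.333);c,S=np.cos(L[2]),np.sin(L[2]); d=s["ee_pos"][:2]-L[:2]; print(np.round([c*d[0]+S*d[1],-S*d[0]+c*d[1]],1))
E
```

```text
{'time': np.float64(21.475), 'q': array([ 0.285, -0.129,  2.034, -0.   ,  1.238, -1.615]), 'ee_pos': array([472.583, 165.202, 196.916]), 'eef_rot': array([-1.826e+00, -2.555e+00,  1.000e-03]), 'ft_force': array([-4.549, -0.403,  3.464]), 'width': np.float64(0.005)}
[-53.9   0.8]
```

Force is building at about the expected position, so the stop is near. I push on in small steps.

arm_command --series "0 .0005 0 0 0 0 0;0 0 0 0 0 0 0"

```text
time: 21.72
ee_pos: [472.8, 165.3, 196.9]
eef_rot: [-1.826, -2.555, 0.003]
ft_force: [-9.0, -3.5, 7.1]
width: 0.006
```

arm_command --series "0 .0005 0 0 0 0 0;0 0 0 0 0 0 0"

```text
time: 21.98
ee_pos: [473.1, 165.4, 196.9]
eef_rot: [-1.826, -2.554, 0.004]
ft_force: [-13.8, -4.7, 10.5]
width: 0.005
```

Hard stop reached: the force rises linearly to about 15 N with hardly any travel. I back off and clear away.

arm_command --series "0 -.003 0 0 0 0 0;0 -.01 0 0 0 0 0;0 -.02 0 0 0 0 0;0 0 -.03 0 0 0 0;0 0 -.04 0 0 0 0;0 0 -.03 0 0 0 0;0 0 0 0 0 0 0;0 0 0 0 0 0 0"

```text
time: 22.98
ee_pos: [442.0, 154.7, 296.1]
eef_rot: [-1.827, -2.556, 0.001]
ft_force: [-0.2, 0.4, -0.1]
width: 0.001
```

```bash
python3 - <<'E'
from h import *
st()
g=snap("wrist","w9"); t=snap("top","t9"); a=np.load("t0.npz")["color"]; b=t["color"]
L=(523.8,182.1,.333);c,S=np.cos(L[2]),np.sin(L[2])
# brightness profile along logger -x axis at z=28 (y=+0.8 and +-20) in the wrist view
K=g["intrinsics"]; Rm=R.from_rotvec(np.ravel(g["rotation"])).as_matrix(); o=np.ravel(g["origin"])
def pf(P):
    v=Rm.T@(np.array(P)-o); th=np.arccos(v[2]/np.linalg.norm(v)); n=np.hypot(v[0],v[1]); return K[:2,2]+K[0,0]*th*v[:2]/n
gray=cv2.cvtColor(g["color"],cv2.COLOR_BGR2GRAY)
for y in(-20,0,20):
    print(y,[int(cv2.getRectSubPix(gray,(1,1),tuple(map(float,pf((L[0]+c*x-S*y,L[1]+S*x+c*y,28)))))[0,0]) for x in range(-100,-34,3)])
# moved things: top-view change around timer, carton, marker, small tray, big tray
for n,(u,v) in dict(timer=(345,254),kit=(347,138),marker=(205,272),small=(351,196),big=(432,207)).items():
    A,B=a[v-26:v+27,u-36:u+37],b[v-26:v+27,u-36:u+37]
    p,q=cv2.phaseCorrelate(cv2.cvtColor(A,6).astype(float),cv2.cvtColor(B,6).astype(float)); print(n,np.round(p,2),round(q,2),cv2.absdiff(A,B).mean().round(1))
E
```

```text
{'time': np.float64(22.975), 'q': array([ 0.282, -0.3  ,  2.006, -0.   ,  1.436, -1.618]), 'ee_pos': array([442.02 , 154.748, 296.122]), 'eef_rot': array([-1.827e+00, -2.556e+00,  1.000e-03]), 'ft_force': array([-0.18 ,  0.389, -0.081]), 'width': np.float64(0.001)}
-20 [61, 61, 61, 61, 61, 61, 62, 70, 68, 70, 69, 68, 75, 182, 205, 205, 206, 176, 59, 59, 58, 57]
0 [43, 40, 43, 44, 46, 45, 40, 51, 49, 53, 52, 55, 58, 54, 49, 50, 79, 71, 79, 97, 68, 79]
20 [44, 54, 44, 38, 62, 61, 64, 68, 68, 70, 70, 73, 82, 193, 204, 205, 204, 180, 62, 57, 55, 57]
timer [0.43 0.02] 0.89 16.2
kit [ 0.49 -0.09] 0.96 4.5
marker [ 0.7 -0.1] 0.65 26.8
small [ 0.48 -0.06] 0.91 5.2
big [0.46 0.2 ] 0.88 7.0
```

arm_command --series "0 0 -.04 0 0 0 0;-.04 0 -.04 0 0 0 0;-.04 0 0 0 0 0 0;-.04 0 0 0 0 0 0;-.04 0 0 0 0 0 0;-.04 0 0 0 0 0 0;-.04 0 0 0 0 0 0;-.04 0 0 0 0 0 0;-.04 0 0 0 0 0 0;0 0 0 0 0 0 0"

```text
time: 24.32
ee_pos: [546.4, -149.9, 375.3]
eef_rot: [-1.829, -2.552, 0.002]
ft_force: [0.1, 0.1, -1.5]
width: 0.005
```

```bash
cat > chk.py <<'E'
from h import *
L=(523.8,182.1,.333);c,S=np.cos(L[2]),np.sin(L[2])
W=lambda x,y,z:(L[0]+c*x-S*y,L[1]+S*x+c*y,z)
def prof(f,z,ys,xs):
    g=np.load(f); gr=cv2.cvtColor(g["color"],cv2.COLOR_BGR2GRAY)
    for y in ys: print(f,"y",y,[int(cv2.getRectSubPix(gr,(1,1),tuple(map(float,pj(g,W(x,y,z)))))[0,0]) for x in xs])
if __name__=="__main__":
    st(); snap("top","t10"); snap("scene","s10")
    xs=range(-104,-29,4); print(list(xs))
    for f in("t0.npz","t10.npz","s0.npz","s10.npz"): prof(f,28,(-20,0,20),xs)
    a,b=[np.load(f)["color"] for f in("t0.npz","t10.npz")]
    for n,(u,v) in dict(timer=(345,254),kit=(347,138),marker=(205,272),small=(351,196)).items():
        A,B=a[v-20:v+20,u-26:u+26],b[v-20:v+20,u-26:u+26]
        m=cv2.matchTemplate(b[v-30:v+30,u-36:u+36],A,cv2.TM_CCOEFF_NORMED); print(n,np.unravel_index(m.argmax(),m.shape),m.max().round(3))
E
python3 chk.py
```

```text
{'time': np.float64(24.325), 'q': array([-0.313, -0.111,  1.716, -0.   ,  1.538, -2.211]), 'ee_pos': array([ 546.428, -149.887,  375.29 ]), 'eef_rot': array([-1.829e+00, -2.552e+00,  2.000e-03]), 'ft_force': array([ 0.069,  0.097, -1.547]), 'width': np.float64(0.005)}
[-104, -100, -96, -92, -88, -84, -80, -76, -72, -68, -64, -60, -56, -52, -48, -44, -40, -36, -32]
t0.npz y -20 [30, 20, 120, 235, 38, 15, 16, 23, 29, 28, 22, 26, 31, 20, 21, 60, 148, 244, 231]
t0.npz y 0 [28, 19, 75, 220, 149, 184, 183, 150, 142, 226, 214, 204, 135, 200, 226, 183, 150, 249, 242]
t0.npz y 20 [26, 20, 103, 234, 52, 57, 51, 24, 23, 29, 25, 29, 26, 34, 59, 69, 134, 245, 199]
t10.npz y -20 [19, 21, 20, 24, 31, 34, 34, 35, 36, 32, 30, 32, 32, 30, 30, 245, 166, 252, 245]
t10.npz y 0 [31, 31, 39, 34, 33, 32, 32, 33, 36, 33, 34, 37, 34, 33, 60, 253, 209, 255, 252]
t10.npz y 20 [29, 32, 34, 33, 35, 38, 31, 33, 36, 31, 34, 35, 35, 29, 52, 236, 178, 250, 223]
s0.npz y -20 [106, 127, 148, 190, 134, 99, 55, 36, 37, 30, 35, 58, 100, 104, 90, 83, 97, 121, 148]
s0.npz y 0 [101, 119, 128, 192, 141, 106, 106, 111, 121, 127, 122, 113, 121, 125, 110, 71, 78, 120, 147]
s0.npz y 20 [58, 115, 145, 182, 105, 30, 33, 32, 27, 32, 32, 29, 73, 134, 138, 111, 95, 123, 149]
s10.npz y -20 [35, 37, 38, 36, 38, 35, 37, 33, 35, 38, 36, 44, 115, 144, 151, 192, 171, 140, 161]
s10.npz y 0 [37, 38, 38, 37, 36, 32, 35, 37, 37, 36, 38, 50, 120, 141, 123, 195, 183, 144, 164]
s10.npz y 20 [37, 39, 35, 35, 37, 39, 37, 37, 39, 32, 36, 33, 85, 141, 152, 198, 183, 144, 166]
timer (np.int64(10), np.int64(10)) 0.969
kit (np.int64(10), np.int64(10)) 0.997
marker (np.int64(10), np.int64(10)) 0.991
small (np.int64(10), np.int64(10)) 0.951
```

```bash
python3 -c "
from h import *
print(order.job_done()); st()"
```

```text
the job is handed in; nothing more can be done
None
the job is handed in; nothing more can be done
```

The button cell is in the logger's drawer, the drawer is shut, and the job was handed in at about 24 s of the 61 s allowed.

**What I did**
- **Tray:** I gripped the larger tray's handle and raised it 33° about its nose. I held it until the cell lay in the pick-up corner, then lowered the tray flat along the same arc. A wrist picture afterwards showed the cell still in the corner.
- **Cell:** I picked it up across the tongue and aligned it over the drawer with the wrist camera. After release, a picture showed it flat and centred between the lips. It measured about 30 mm from the front plate's outer face, against 31 nominal.
- **Drawer:** I pushed it until the force climbed to about 15 N with almost no further travel, so it was against the hard stop. Then I backed the arm well clear.

**Last checks**
- **Drawer travel:** The top-camera brightness profile shows the front plate moved from about −94 to −45 mm in the logger's frame, flush with the logger's front. Nothing was left lying in front of it.
- **Other items:** Template matching in the top view showed no shift of the timer, carton, marker or small tray.

**What disagreed or was limited**
- **Cell width:** The gripper read about 28 mm on the 30 mm cell, but the reading stayed steady.
- **Camera agreement:** The cameras differed by 1–2 mm, so I placed the cell by its position relative to the drawer in the wrist view.
- **An unclear profile:** A wrist-camera profile taken right after the push was hard to read, which is why I moved the arm away and used the top and scene cameras.
- **Picture limit:** I had used all 12 picture views, so the final checks were made by image code only, and the cell could not be seen inside the shut drawer.

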